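# Bring the cam's high spot to the plunger

## Robot

A 7-joint arm with a two-finger parallel gripper is mounted at the origin on a cart in front of the work surface, level with it; the furniture and walls round the work are solid. World frame = base frame: x ahead of the robot, y to its left, z up, the work surface at z = 0. Lengths are in m, angles in rad, forces in N, time in s.
With the tool pointing down it reaches from about 0.4 to 0.85 m from the base axis. Payload 10.4 kg.
Tool frame: the origin (TCP) lies at the very end of the fingers, on their centre line; the grasp point (between the pads) lies 19 mm behind it; z points along the fingers, x is the direction in which the jaws open and shut, and the axes are right-handed (so a half turn about z gives the same grasp; the last joint's range is limited). The gripper opens to 87 mm and grips with 3 to 60 N. Pads are 19 mm wide; open, the fingers measure 117 mm over their backs; the gripper's body (75 mm by 190 mm) begins 51 mm behind the grasp point.
Start: joints at [-1.144, 0.332, -0.065, 1.46, 0.022, 1.35, -0.088], TCP at [0.272, 0.563, 0.223] pointing down, gripper open.
Joint ranges: [-2.6, 2.6], [-0.5, 2.12], [-1.47, 1.34], [0.16, 2.42], [-1.27, 4.41], [0.06, 2.06], [-2.6, 2.6]. Speed limits (rad/s): [2.22, 2.22, 2.79, 2.79, 3.14, 3.14, 3.14].

## Interface

Orientations are given as a unit quaternion [x, y, z, w].
In Python, from bench import r gives the robot as it stands. The module is installed in compiled form; this text tells all that it offers.
- The arm moves only by the tool carry_out, never from a script. Its argument "commands" is a list that holds one entry, the list of rows, each a list of 7 numbers: the closure in counts, from 0 (fully open) to 255 (shut), then the shift along the tool's x, y, z in units of 25 mm (1.0 is 25 mm), then the turn, a rotation vector about the tool's x, y, z in units of 5 degrees (1.0 is 5 degrees). A call has 1 to 12 rows; each row is the pose to reach, as a shift and turn from the pose measured when the call began, along the tool's axes at that moment; what a row does not reach only later rows make up. A row lasts 1/8 s, in which the tool goes at most 62.5 mm and 10.7 degrees, less where a joint would pass 70% of its speed; a pose out of reach is approached as far as the arm can. A call with a gripper value outside its range is refused whole. The fingers move at their own pace and stop on an object; "grip_force" is the grip in N (left out, the last holds). Time passes only in rows, so rows that repeat a pose let the fingers close. It gives the time, the measured TCP pose, the force and the opening at its end, in the units of the state.
- r.read_state(): the state, without advancing time (a new reading comes with each control period).
- r.camera(name): name is "scene" or "top" or "wrist"; returns the picture (480x640x3 uint8, blue, green, red); there is no depth.
- r.camera_info(name): a dict with "fx", "fy", "cx", "cy" (pixels), "k1" (the pictures are not rectified: a ray, as slopes to the right and down, at radius r is drawn at 1 + k1 r^2 times it, then the intrinsics apply), "origin" and "rotation" of the camera in the world. Camera axes: x right, y down, z forward; pixel columns grow to the right and rows downward; lengths in m; the calibration is good to about 2 mm. A picture is of the moment at which its call begins: read the wrist's pose just before it. camera_info takes no time and is no camera call; for the wrist camera it gives the pose at the moment of the call.
- r.close_job(): hands the job in, once; it reports no verdict.
The state is a dict: "time": time; "joint_positions": joint angles; "joint_vel": joint speeds; "joint_torque": joint torques, N m; "ee_pos": TCP position; "eef_rot": TCP orientation; "ft_force": force on the tool from outside, world axes, zero at the start; "torque": the same for the moment, N m; "width": finger opening in m.
Only numpy, scipy, OpenCV 4.12 (cv2) and the standard library are available. Lean on these libraries where they do the work, as an engineer would, in place of code of your own. Each camera call takes 0.05 s, during which the arm holds its last target.

## Task

A wooden cam is held between centres on the bench with a sprung plunger behind it. Turn it until the cam's nose pushes the plunger back as far as it will go, then let go and leave it there. Leave the other, spare pair of centres (plain round disc, no plunger) as it is.

Things in the scene. Friction and masses are not known exactly. Their poses are not given: they have to be found in the camera images.
- bench_centres: Grey steel centres fixed to the bench: base 90x112x14 mm, two posts 103 mm high holding a wooden spindle with an egg-shaped wooden cam (radius 20, nose 34 mm); behind it a tube on a post holds the sprung plunger. Origin: centre of the base's underside; z up, y along the spindle to its crank end, x from cam to plunger, which ends 115-130 mm along x. Spindle axis parallel to y, 85 mm up.
- crank_grip (a point): Middle of the round wooden crank handle of bench_centres, gripped from above: 15 mm in diameter, 49 mm long, parallel to the spindle. Lies 60 mm from the spindle's axis and 88 mm along y from the origin of bench_centres; the steel crank arm (14 mm wide, 8 thick) is at its inner end, 25 mm away. The handle turns with the crank, so it rolls between the fingers as it swings.
- crank (a joint): Crank angle (rad): 0 with the handle straight above the axis, growing as the handle goes over towards the plunger; stops at -1.35 and 1.5. Starts at -1.2 to -0.95; turn it in the growing direction. It takes about 4 to 7 N at the handle and stays where it is left. The cam's nose is set 0.8 to 1.4 rad ahead of the crank, differently each time, so it meets the plunger squarely at 0.17 to 0.77.
- plunger (a joint): How far the plunger is pushed back along x of bench_centres (m): 0 at rest, about 0.014 at its furthest, with the cam's nose pointing level straight at it, and falling again on either side of that (0.4 rad off about 0.012, 0.5 rad about 0.011). Its spring presses with 2.4 N at rest, about 5 N when fully back.
- spare_crank_grip (a point): Middle of a crank handle of the same size, in the same place, on the spare centres: a like grey stand of the same height whose spindle carries a plain round disc 52 mm in diameter and which has no plunger. To be left alone.

How it is judged:
At the end, for the whole second after the job is handed in: The cam's nose holds the plunger pushed back by more than 11.5 mm of its 14 mm, with the crank at rest (value of joint plunger above 0.0115 m and velocity of joint crank between -0.1 and 0.1 rad/s); the robot touches nothing.
It fails at once if the spare centres' crank is moved by more than 20 mm (distance of spare_crank_grip from where it was at the start of the episode above 0.02 m).
It also fails if it takes over 45 s, if anything falls off the work surface, if the arm or the gripper's body presses on something with over 40 N, if the wrist force passes 120 N, or if a joint passes its speed limit or range.

## Working session

There is one attempt and no reset: what is moved stays moved. The work goes in short steps, Python scripts to look and compute and a tool call to move; the robot and the scene stay as the last step left them, time stands still between calls to the robot, and variables do not carry over. Pictures are saved under pics/ and viewed, and the job is handed in when it is done.

Besides the shell and the picture viewer there is one more tool, called after "Call:" as a command line: name --argument value ..., lists and objects as JSON in quotes. carry_out: Moves the arm, as the interface text tells. Its arguments: {"type":"object","properties":{"commands":{"type":"array"},"grip_force":{"type":"number"}},"required":["commands"]}

```bash
mkdir -p pics; python3 - <<'E'
from bench import r
import cv2,json
print(r.read_state())
for n in("scene","top"):
    cv2.imwrite(f"pics/{n}0.png",r.camera(n)); print(n,r.camera_info(n))
E
```

```text
{'time': 0.0, 'joint_positions': array([-1.1435482 ,  0.33288705, -0.06466901,  1.46092309,  0.02158595,
        1.34988396, -0.08851236]), 'joint_vel': array([ 1.74624207e-04, -6.51354717e-06, -2.24905742e-03,  7.09816099e-04,
        3.13092381e-04,  8.93914490e-04, -6.55939947e-04]), 'joint_torque': array([ 2.92704408e-04, -6.23273849e+01,  2.47668929e-02, -3.89885938e+01,
       -6.12873863e-02,  4.00348508e-02,  1.55550210e-04]), 'ee_pos': array([0.27162204, 0.56247498, 0.22175307]), 'eef_rot': array([ 8.47009388e-01,  5.31577465e-01, -5.79245123e-04,  3.99051389e-04]), 'ft_force': array([ 0.25723615,  0.37522136, -0.8889013 ]), 'torque': array([ 0.00048307, -0.02889844, -0.036763  ]), 'width': 0.0870476519699013}
scene {'fx': 481.3883842693898, 'fy': 481.3883842693898, 'cx': 316.85382558128435, 'cy': 238.06432580024466, 'k1': -0.007659620633306756, 'origin': array([-0.06155041, -0.49078945,  0.67602184]), 'rotation': array([ 0.79840411, -0.39698701,  0.19294316, -0.40954258])}
top {'fx': 466.0652795878446, 'fy': 466.0652795878446, 'cx': 316.6503536684412, 'cy': 235.66368415726984, 'k1': -0.06525985574816198, 'origin': array([ 0.37572411, -0.02558621,  0.95114088]), 'rotation': array([-0.67795547,  0.72737878, -0.07644055,  0.07384671])}
```

View pics/scene0.png

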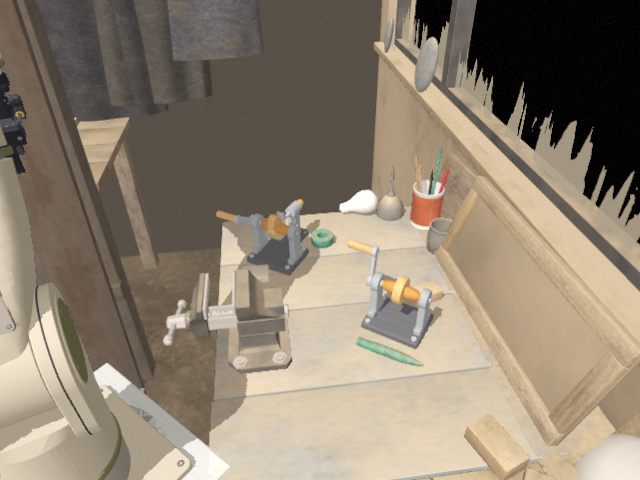

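View pics/top0.png

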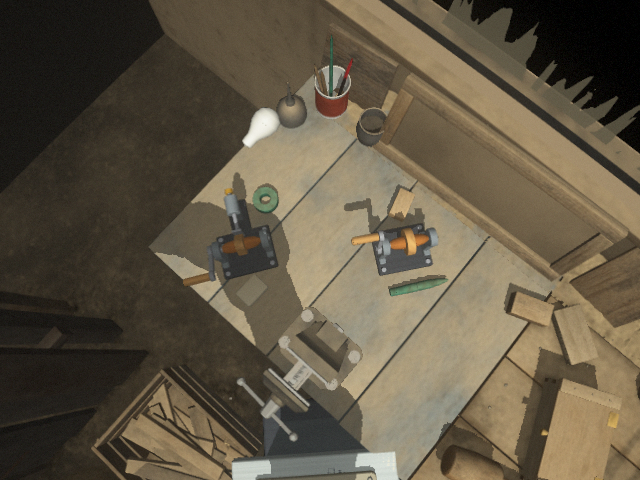

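```bash
cat > h.py <<'E'
import numpy as np,cv2
from scipy.spatial.transform import Rotation as R
from scipy.optimize import least_squares
from bench import r
def proj(n,P,info=None):
    c=info or r.camera_info(n); p=(np.atleast_2d(P)-c["origin"])@R.from_quat(c["rotation"]).as_matrix()
    s=p[:,:2]/p[:,2:]; s=s*(1+c["k1"]*(s**2).sum(1,keepdims=True))
    return s*[c["fx"],c["fy"]]+[c["cx"],c["cy"]]
def ray(n,uv,info=None):
    c=info or r.camera_info(n); d=(np.array(uv,float)-[c["cx"],c["cy"]])/[c["fx"],c["fy"]]; s=d.copy()
    for _ in range(20): s=d/(1+c["k1"]*(s@s))
    return c["origin"],R.from_quat(c["rotation"]).as_matrix()@np.r_[s,1]
def onz(n,uv,z,info=None):
    o,d=ray(n,uv,info); return o+d*(z-o[2])/d[2]
E
python3 - <<'E'
from h import *
print(proj("top",r.read_state()["ee_pos"]))
for n,(x,y,w,h) in {"scene":(200,180,120,100),"top":(160,170,140,130)}.items():
    im=cv2.imread(f"pics/{n}0.png")[y:y+h,x:x+w]
    k=min(800//w,600//h); print(n,k); cv2.imwrite(f"pics/{n}0z.png",cv2.resize(im,None,fx=k,fy=k,interpolation=2))
for p in [(275,263),(223,276),(213,236)]: print(onz("top",p,.014))
for p in [(182,282),(209,273)]: print(onz("top",p,.115))
E
```

```text
[[-53.10095407 425.62221454]]
scene 6
top 4
[0.52735091 0.05226134 0.014     ]
[0.50806283 0.15901935 0.014     ]
[0.59252258 0.17739204 0.014     ]
[0.48792499 0.21401603 0.115     ]
[0.50100246 0.16444663 0.115     ]
```

View pics/scene0z.png

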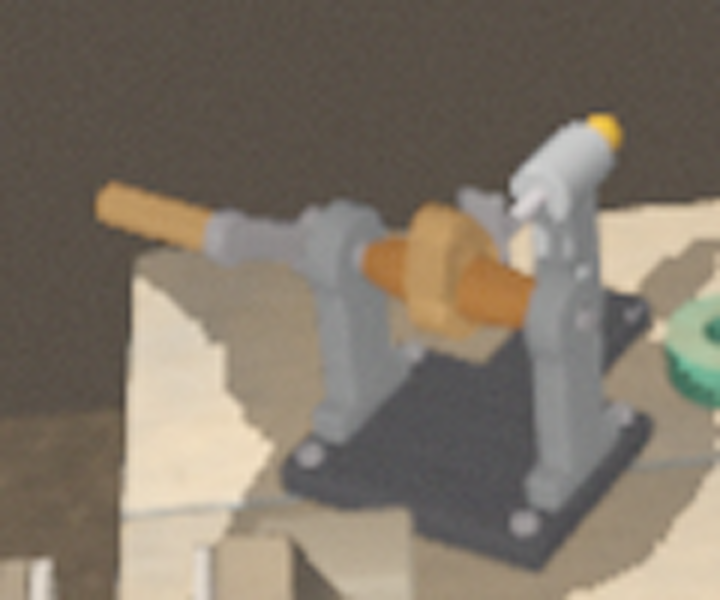

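View pics/top0z.png

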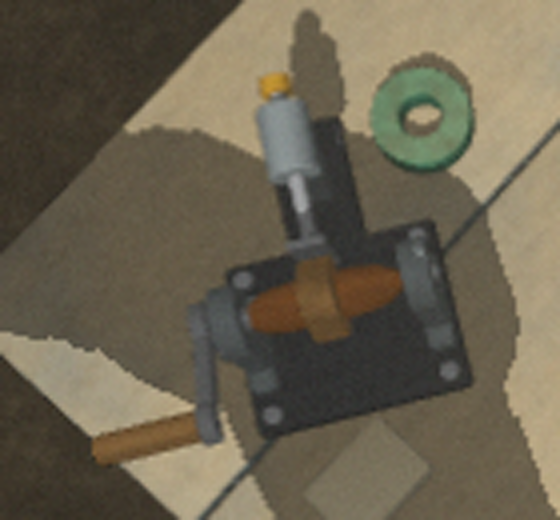

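```bash
cat >> h.py <<'E'
def fit(top,scene,info=None):
    def f(v):
        X,Y,th,a=v; M=R.from_euler('z',th).as_matrix()
        L=lambda p:np.array(p)@M.T+[X,Y,0]
        h=lambda y:[.06*np.sin(a),y,.085+.06*np.cos(a)]
        B=[[.045,.056,.014],[.045,-.056,.014],[-.045,-.056,.014],[-.045,.056,.014]]
        Pt=L(B+[h(.1125),h(.0635)]); Ps=L([B[3],B[2],B[1],h(.1125),h(.0635)])
        return np.r_[(proj("top",Pt)-top).ravel(),(proj("scene",Ps)-scene).ravel()]
    s=least_squares(f,[.55,.11,.2,-1.1],loss='soft_l1'); return s.x,s.fun.reshape(-1,2)
E
python3 - <<'E'
from h import *
top=np.array([[217,237],[268.25,225.5],[278,266.2],[226.2,279.2],[184,282.5],[210,277.5]])
sc=np.array([[247.5,258],[290,273],[308.3,251],[217.5,213.8],[235,219]])
v,e=fit(top,sc);print(v);print(e.round(1))
M=R.from_euler('z',v[2]).as_matrix()
for a in(v[3],0,.47,.77):
  print(a,M@[.06*np.sin(a),.088,.085+.06*np.cos(a)]+[v[0],v[1],0])
E
```

```text
[ 0.55388949  0.10737019  0.16275756 -1.0289292 ]
[[-0.4  0.3]
 [ 1.3 -0.4]
 [ 0.9  0.8]
 [-1.3  0.4]
 [ 0.   0.9]
 [ 0.5 -0.2]
 [-1.4 -1.4]
 [-0.7 -1.5]
 [ 1.4 -2.4]
 [ 0.1 -0.5]
 [ 1.3  0.1]]
-1.02892919845417 [0.4889045  0.18587756 0.11594419]
0 [0.53962997 0.1942072  0.145     ]
0.47 [0.56644404 0.19861034 0.1384941 ]
0.77 [0.58084609 0.2009753  0.12807464]
```

```bash
python3 - <<'E'
from h import *
cv2.imwrite("pics/w0.png",r.camera("wrist"))
a=np.array([.272,.563,.22]);b=np.array([.489,.186,.2])
im=cv2.imread("pics/scene0.png");it=cv2.imread("pics/top0.png")
for t in np.linspace(0,1,8):
  for h in(0,.15,.35):
    p=a+(b-a)*t+[0,0,h]
    for n,i in(("scene",im),("top",it)):
      q=proj(n,p)[0]
      if abs(q).max()<3000: cv2.circle(i,tuple(int(x) for x in q),3,((0,0,255),(0,255,0),(255,0,0))[(0,.15,.35).index(h)],-1)
cv2.imwrite("pics/path.png",np.hstack([cv2.resize(im,(400,300)),cv2.resize(it,(400,300))]))
E
```

```text
(no output)
```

View pics/path.png

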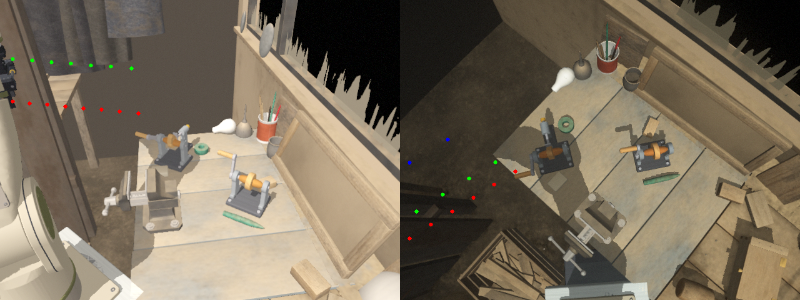

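View pics/w0.png

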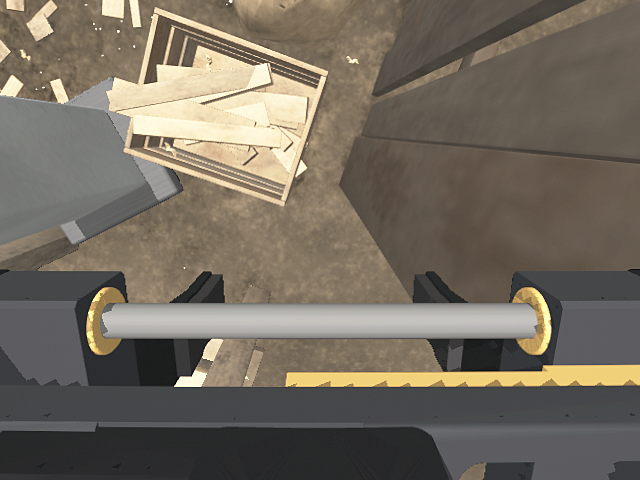

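```bash
python3 - <<'E'
from h import *
a=cv2.imread("pics/scene0.png")[60:420,0:240];b=cv2.imread("pics/top0.png")[220:460,0:240]
b=cv2.convertScaleAbs(b,alpha=2.2);a=cv2.convertScaleAbs(a,alpha=1.5)
cv2.imwrite("pics/pa.png",cv2.resize(a,None,fx=1.6,fy=1.6));cv2.imwrite("pics/pb.png",cv2.resize(b,None,fx=2.5,fy=2.5,interpolation=2))
print(proj("top",[.376,-.026,-.5]))
E
```

```text
[[318.57731941 336.02607054]]
```

View pics/pa.png

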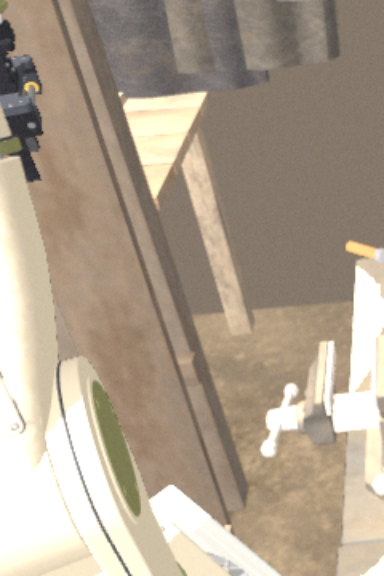

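View pics/pb.png

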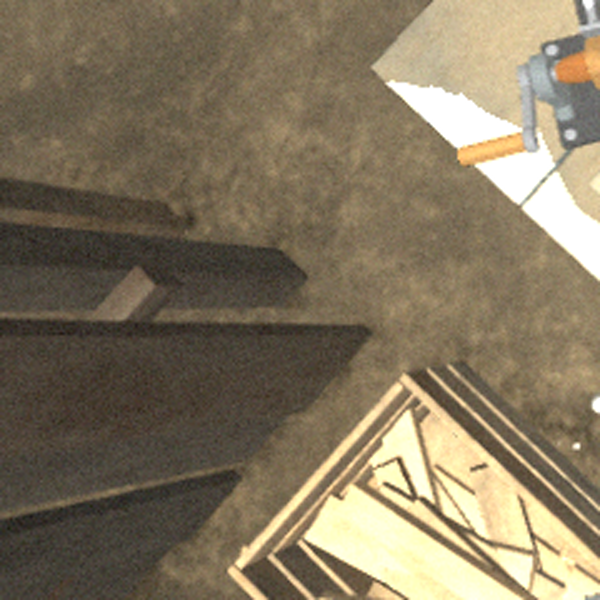

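```bash
cat >> h.py <<'E'
def tri(obs):
    A=np.zeros((3,3));b=np.zeros(3)
    for n,uv in obs:
        o,d=ray(n,uv);d/=np.linalg.norm(d);P=np.eye(3)-np.outer(d,d);A+=P;b+=P@o
    x=np.linalg.solve(A,b); return x,[(proj(n,x)[0]-uv).round(1) for n,uv in obs]
E
python3 - <<'E'
from h import *
print(tri([("top",(148.8,351)),("scene",(140.6,385))]))
print(tri([("top",(148.8,351)),("scene",(152,378))]), tri([("top",(123,330)),("scene",(152,376))]))
for z in(-.6,-.7,-.8,-.9): print(z,[onz("top",p,z)[:2].round(3) for p in((148.8,351),(123,330),(80,307),(96,408),(66,444))])
# wrist
c=r.camera_info("wrist");print(c["origin"])
for z in(-.7,-.8): print([onz("wrist",p,z)[:2].round(3) for p in((342,185),(378,95),(410,290))])
E
```

```text
(array([ 0.35119966,  0.53760002, -0.5862589 ]), [array([-3.1,  4.2]), array([ 5.4, -0.6])])
(array([ 0.36499096,  0.51389874, -0.55032109]), [array([ 0.2, -0.2]), array([-0.3,  0. ])]) (array([ 0.44172497,  0.6824528 , -0.74965271]), [array([-0.3,  0.4]), array([ 0.5, -0. ])])
-0.6 [array([0.364, 0.532]), array([0.437, 0.619]), array([0.522, 0.768]), array([0.193, 0.708]), array([0.085, 0.808])]
-0.7 [array([0.363, 0.568]), array([0.441, 0.661]), array([0.531, 0.819]), array([0.181, 0.755]), array([0.066, 0.861])]
-0.8 [array([0.362, 0.604]), array([0.445, 0.702]), array([0.541, 0.871]), array([0.169, 0.803]), array([0.047, 0.915])]
-0.9 [array([0.362, 0.64 ]), array([0.449, 0.744]), array([0.55 , 0.922]), array([0.157, 0.85 ]), array([0.028, 0.969])]
[0.20913538 0.59283948 0.38534942]
[array([0.354, 0.597]), array([0.176, 0.786]), array([0.736, 0.65 ])]
[array([0.367, 0.597]), array([0.173, 0.804]), array([0.785, 0.655])]
```

Call:
carry_out --commands '[[[0,-2,0,0,0,0,0],[0,-4,0,0,0,0,0],[0,-6,0,0,0,0,0],[0,-6,0,0,0,0,0]]]'

```text
time: 0.65
ee_pos: [0.2054, 0.4251, 0.2221]
eef_rot: [0.847, 0.532, -0.001, 0.001]
ft_force: [0.1, 0.4, -0.9]
width: 0.0871
```

```bash
cat >> h.py <<'E'
TH=.16276
def cmd(p,th=TH):
    s=r.read_state(); Q=R.from_quat(s["eef_rot"]); G=R.from_euler('z',th)*R.from_euler('x',np.pi)
    d=Q.inv().apply(np.array(p)-s["ee_pos"])/.025; w=np.degrees((Q.inv()*G).as_rotvec())/5
    print(d.round(2),w.round(2)); return d,w
E
python3 - <<'E'
from h import *
cmd([.489,.186,.20])
E
```

```text
[-3.68 14.37  0.9 ] [1.000e-02 1.000e-02 1.098e+01]
```

Call:
carry_out --commands '[[[110,-0.5,2.0,0,0,0,1.5],[110,-1.0,4.0,0.1,0,0,3],[110,-1.5,6.0,0.2,0,0,4.5],[110,-2.0,8.0,0.4,0,0,6],[110,-2.5,10.0,0.6,0,0,7.5],[110,-3.1,12.0,0.8,0,0,9],[110,-3.5,13.6,0.9,0,0,10.5],[110,-3.7,14.4,0.9,0,0,11],[110,-3.7,14.4,0.9,0,0,11]]]'

```text
time: 1.78
ee_pos: [0.4902, 0.1848, 0.1997]
eef_rot: [0.997, 0.08, -0.0, 0.001]
ft_force: [0.1, 0.8, 0.1]
width: 0.0497
```

```bash
python3 - <<'E'
from h import *
for n in("scene","top","wrist"): cv2.imwrite(f"pics/{n}1.png",r.camera(n))
cmd([.489,.186,.097]);s=r.read_state();print(s["ft_force"],s["joint_positions"],s["width"])
a=cv2.imread("pics/top1.png")[150:310,130:310];b=cv2.imread("pics/wrist1.png")
cv2.imwrite("pics/c1.png",np.hstack([cv2.resize(a,(400,356)),cv2.resize(b,(400,300))[:,:]]) if 0 else np.hstack([cv2.resize(a,(400,360)),cv2.resize(b,(400,360))]))
E
```

```text
[0.01 0.03 4.12] [0.01 0.01 0.02]
[0.91910628 0.45836174 0.28426036] [-0.73663519  0.11759095  0.30758522  1.77584241 -0.03657258  1.25490028
 -0.2550831 ] 0.04937119540638707
```

View pics/c1.png

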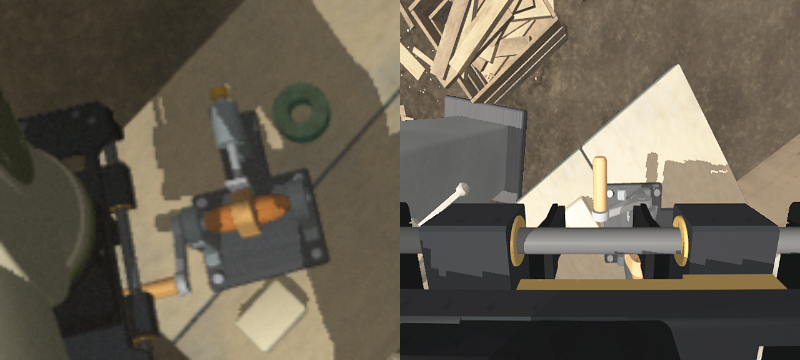

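```bash
python3 - <<'E'
from h import *
M=R.from_euler('z',TH).as_matrix();O=np.array([.55389,.10737,0]);a=-1.03
im=cv2.imread("pics/wrist1.png")
for y in(.0635,.088,.1125):
    q=proj("wrist",M@[.06*np.sin(a),y,.085+.06*np.cos(a)]+O)[0];print(q);cv2.circle(im,tuple(int(v) for v in q),2,(0,0,255),-1)
cv2.imwrite("pics/w1z.png",cv2.resize(im[180:350,200:440],None,fx=3.3,fy=3.3))
E
```

```text
[318.97202832 278.92800603]
[319.07997137 244.99236977]
[319.19307548 209.36274627]
```

View pics/w1z.png

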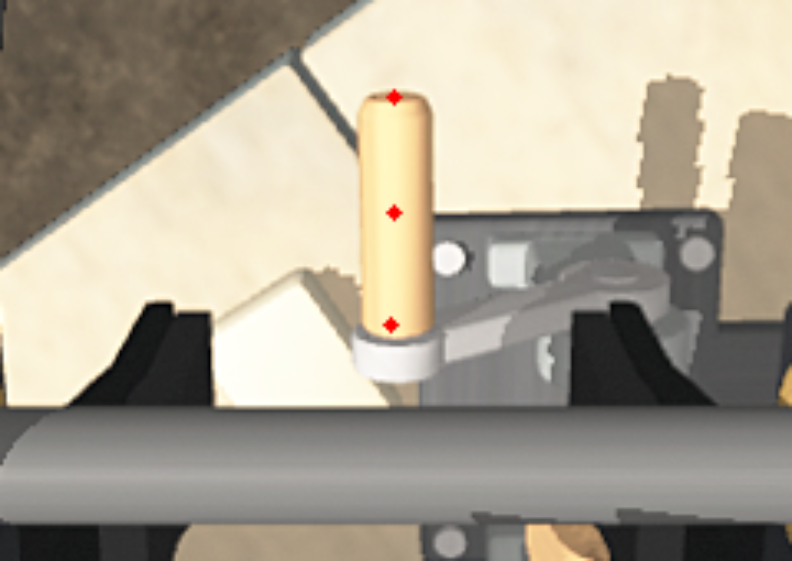

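Call:
carry_out --commands '[[[110,0,0,1.5,0,0,0],[110,0,0,3.0,0,0,0],[110,0,0,4.1,0,0,0],[110,0,0,4.1,0,0,0],[255,0,0,4.1,0,0,0],[255,0,0,4.1,0,0,0],[255,0,0,4.1,0,0,0],[255,0,0,4.1,0,0,0]]]' --grip_force 12

```text
time: 2.92
ee_pos: [0.4888, 0.1867, 0.0979]
eef_rot: [0.997, 0.082, -0.0, 0.0]
ft_force: [-0.8, -1.5, 0.8]
width: 0.017
```

```bash
python3 - <<'E'
from h import *
s=r.read_state();print(s["ft_force"],s["ee_pos"],s["width"])
# arc in tool axes: grasp point relative shift from a0
a0=-1.03
for a in (-.85,-.65,-.45,-.25,-.05,.15,.32,.47): print(a,(60*(np.sin(a)-np.sin(a0))/25).round(2),(-60*(np.cos(a)-np.cos(a0))/25).round(2))
cmd(s["ee_pos"])
E
```

```text
[-0.8425274  -1.52777284  0.81833233] [0.48875366 0.18672728 0.09785831] 0.017014720841947138
-0.85 0.25 -0.35
-0.65 0.61 -0.68
-0.45 1.01 -0.93
-0.25 1.46 -1.09
-0.05 1.94 -1.16
0.15 2.42 -1.14
0.32 2.81 -1.04
0.47 3.14 -0.9
[0. 0. 0.] [0.01 0.   0.02]
```

Call:
carry_out --commands '[[[255,0,0,0,0,0,0],[255,0.11,0,-0.18,0,0,0],[255,0.25,0,-0.35,0,0,0],[255,0.42,0,-0.53,0,0,0],[255,0.61,0,-0.68,0,0,0],[255,0.8,0,-0.82,0,0,0],[255,1.01,0,-0.93,0,0,0],[255,1.23,0,-1.02,0,0,0],[255,1.46,0,-1.09,0,0,0],[255,1.46,0,-1.09,0,0,0]]]'

```text
time: 4.18
ee_pos: [0.5245, 0.1932, 0.1264]
eef_rot: [0.997, 0.082, -0.001, -0.0]
ft_force: [-7.9, 0.1, 8.4]
width: 0.0144
```

```bash
python3 - <<'E'
from h import *
s=r.read_state();print(s["ft_force"],s["ee_pos"],s["width"])
for n in("top","wrist","scene"): cv2.imwrite(f"pics/{n}2.png",r.camera(n))
a=cv2.imread("pics/top2.png")[150:310,150:310];b=cv2.imread("pics/scene2.png")[160:290,190:320]
cv2.imwrite("pics/c2.png",np.hstack([cv2.resize(a,(400,400)),cv2.resize(b,(400,400))]))
M=R.from_euler('z',TH).as_matrix();g=M.T@(s["ee_pos"]+[0,0,.019]-[.55389,.10737,0]);print(g,np.arctan2(g[0],g[2]-.085),np.hypot(g[0],g[2]-.085))
E
```

```text
[-7.88337924  0.07022529  8.40955029] [0.52450178 0.19320797 0.12643728] 0.014389164301297308
[-0.01509044  0.08946565  0.14543728] -0.2446846176912377 0.062292741464242005
```

View pics/c2.png

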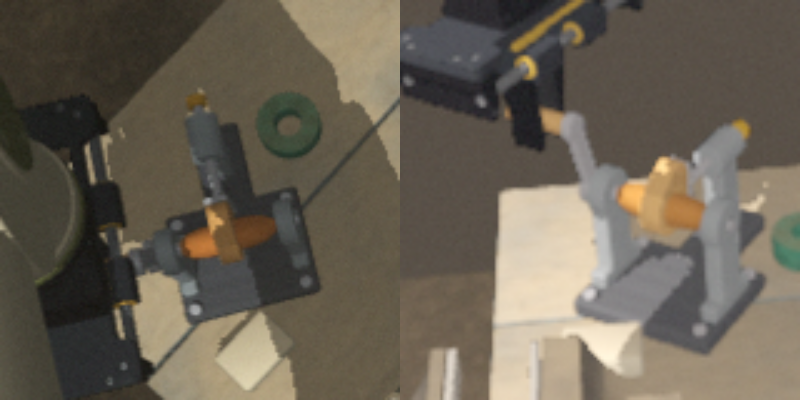

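Call:
carry_out --commands '[[[255,0.24,0,-0.04,0,0,0],[255,0.48,0,-0.06,0,0,0],[255,0.72,0,-0.06,0,0,0],[255,0.96,0,-0.04,0,0,0],[255,1.2,0,0.02,0,0,0],[255,1.44,0,0.1,0,0,0],[255,1.68,0,0.2,0,0,0],[255,1.68,0,0.2,0,0,0]]]'

```text
time: 5.32
ee_pos: [0.5663, 0.2004, 0.1222]
eef_rot: [0.997, 0.082, -0.0, -0.0]
ft_force: [-3.0, 0.9, 3.4]
width: 0.0143
```

```bash
python3 - <<'E'
from h import *
s=r.read_state();print(s["ft_force"],s["ee_pos"],s["width"])
for n in("top","wrist","scene"): cv2.imwrite(f"pics/{n}3.png",r.camera(n))
a=cv2.imread("pics/top3.png")[150:310,150:310];b=cv2.imread("pics/scene3.png")[160:290,190:320]
cv2.imwrite("pics/c3.png",np.hstack([cv2.resize(a,(400,400)),cv2.resize(b,(400,400))]))
M=R.from_euler('z',TH).as_matrix();g=M.T@(s["ee_pos"]+[0,0,.019]-[.55389,.10737,0]);print(g,np.arctan2(g[0],g[2]-.085),np.hypot(g[0],g[2]-.085))
E
```

```text
[-2.98160626  0.92088047  3.3958958 ] [0.56627333 0.20043861 0.12222189] 0.014304974230186462
[0.02730072 0.08983197 0.14122189] 0.45205231629180076 0.06249984499133032
```

View pics/c3.png

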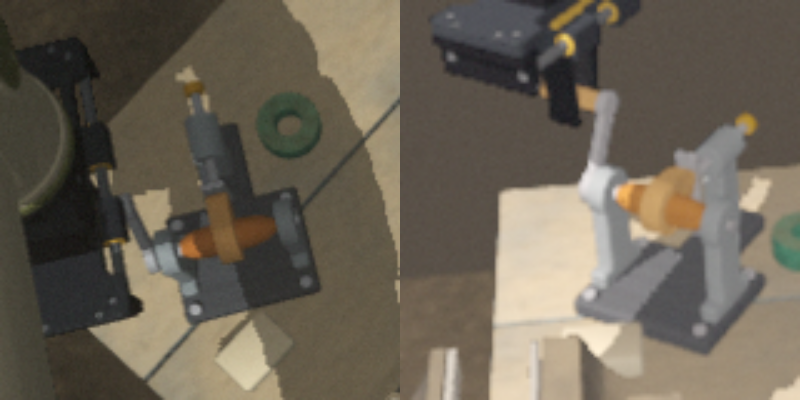

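```bash
cat >> h.py <<'E'
M=R.from_euler('z',TH).as_matrix();O=np.array([.55389,.10737,0])
def tip(n,f):
    im=cv2.imread(f);q=proj(n,M@[.12,0,.085]+O)[0].astype(int)
    x0,y0=q-14;c=cv2.cvtColor(im[y0:y0+28,x0:x0+28],cv2.COLOR_BGR2HSV)
    m=(c[...,0]>14)&(c[...,0]<32)&(c[...,1]>165)
    ys,xs=np.nonzero(m);p=np.array([xs.mean()+x0,ys.mean()+y0])
    u=proj(n,np.array([M@[t,0,.085]+O for t in(.11,.13)])); d=u[1]-u[0]
    return m.sum(),110+20*((p-u[0])@d)/(d@d)
E
python3 - <<'E'
from h import *
for n in("top","scene"): print(n,[tip(n,f"pics/{n}{i}.png") for i in((0,1,2,3) if n=="top" else (0,1,2,3))])
E
```

```text
top [(np.int64(22), np.float64(113.18785285182567)), (np.int64(19), np.float64(113.11674006572942)), (np.int64(24), np.float64(114.45030758526705)), (np.int64(23), np.float64(124.96653594091696))]
scene [(np.int64(7), np.float64(112.3359277565149)), (np.int64(7), np.float64(112.3359277565149)), (np.int64(9), np.float64(112.87306881829043)), (np.int64(10), np.float64(122.97132077967149))]
```

Call:
carry_out --commands '[[[255,0.2,0,0.11,0,0,0],[255,0.4,0,0.25,0,0,0],[255,0.4,0,0.25,0,0,0]]]'

```text
time: 5.85
ee_pos: [0.5761, 0.2021, 0.1159]
eef_rot: [0.997, 0.083, 0.0, -0.0]
ft_force: [-1.3, 0.0, -0.6]
width: 0.0147
```

```bash
python3 - <<'E'
from h import *
s=r.read_state();print(s["ft_force"],s["ee_pos"],s["width"])
for n in("top","scene"): cv2.imwrite(f"pics/{n}4.png",r.camera(n));print(tip(n,f"pics/{n}4.png"))
g=M.T@(s["ee_pos"]+[0,0,.019]-O);print(g,np.arctan2(g[0],g[2]-.085),np.hypot(g[0],g[2]-.085))
b=cv2.imread("pics/scene4.png")[180:260,200:320];cv2.imwrite("pics/c4.png",cv2.resize(b,None,fx=6,fy=6,interpolation=2))
E
```

```text
[-1.34416767  0.01932037 -0.60216408] [0.57612647 0.20213609 0.11589269] 0.014716196706515711
(np.int64(21), np.float64(126.09512936018066))
(np.int64(12), np.float64(123.61589005380223))
[0.03729871 0.08991039 0.13489269] 0.6419496594594873 0.06229344942826617
```

View pics/c4.png

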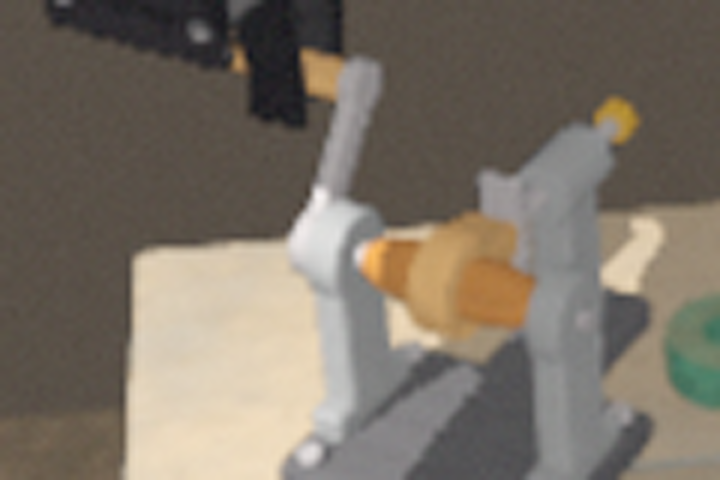

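Call:
carry_out --commands '[[[255,0.1,0,0.08,0,0,0],[255,0.2,0,0.17,0,0,0],[255,0.2,0,0.17,0,0,0]]]'

```text
time: 6.32
ee_pos: [0.5806, 0.203, 0.1115]
eef_rot: [0.997, 0.083, -0.0, -0.0]
ft_force: [-4.4, -0.2, 0.1]
width: 0.0145
```

```bash
python3 - <<'E'
from h import *
s=r.read_state();print(s["ft_force"],s["ee_pos"],s["width"])
for n in("top","scene"): cv2.imwrite(f"pics/{n}5.png",r.camera(n));print(tip(n,f"pics/{n}5.png"))
g=M.T@(s["ee_pos"]+[0,0,.019]-O);print(g,np.arctan2(g[0],g[2]-.085),np.hypot(g[0],g[2]-.085))
E
```

```text
[-4.38940808 -0.24887723  0.09634588] [0.5805911  0.20300201 0.11148453] 0.01446971642154082
(np.int64(18), np.float64(126.32792898761564))
(np.int64(13), np.float64(123.10259202473331))
[0.04184465 0.09004141 0.13048453] 0.7437422305737434 0.06180467351728563
```

Call:
carry_out --commands '[[[200,0,0,0,0,0,0],[150,0,0,0,0,0,0],[110,0,0,0,0,0,0],[110,0,0,0,0,0,0],[110,0,0,-1,0,0,0],[110,0,0,-2.5,0,0,0],[110,0,0,-4,0,0,0],[110,0,0,-5,0,0,0],[110,0,0,-5,0,0,0]]]'

```text
time: 7.55
ee_pos: [0.5817, 0.2031, 0.2386]
eef_rot: [0.997, 0.083, 0.002, -0.001]
ft_force: [-0.5, -0.3, -1.0]
width: 0.0496
```

```bash
python3 - <<'E'
from h import *
s=r.read_state();print(s["ft_force"],s["ee_pos"],s["width"])
for n in("top","scene"): cv2.imwrite(f"pics/{n}6.png",r.camera(n));print(tip(n,f"pics/{n}6.png"))
b=cv2.imread("pics/scene6.png")[150:270,190:340];b=cv2.resize(b,(400,320),interpolation=2)
a=cv2.resize(cv2.imread("pics/top6.png")[150:310,150:350],(400,320),interpolation=2)
cv2.imwrite("pics/c6.png",np.hstack([a,b]))
E
```

```text
[-0.47989753 -0.31971112 -0.99066245] [0.58170807 0.20309161 0.2385914 ] 0.049557185199494064
(np.int64(19), np.float64(125.98909375641823))
(np.int64(14), np.float64(123.00792725381562))
```

View pics/c6.png

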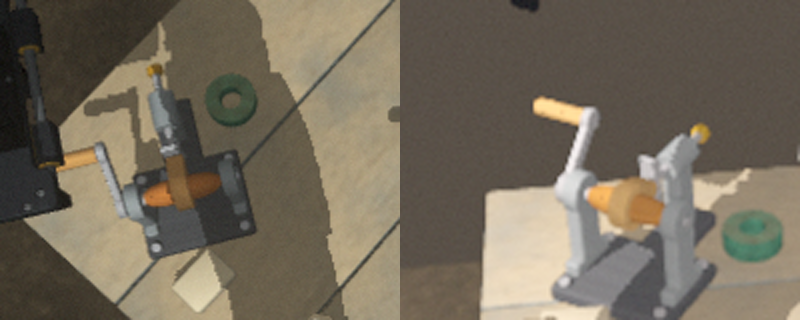

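```bash
python3 - <<'E'
from h import *
for n in("top","scene"):
  u=proj(n,np.array([M@[t,0,.085]+O for t in(.11,.13)]));d=u[1]-u[0]
  out=[]
  for i in(0,1,2,3,4,5,6):
    im=cv2.imread(f"pics/{n}{i}.png").astype(float);q=proj(n,M@[.12,0,.085]+O)[0].astype(int);x0,y0=q-14
    c=im[y0:y0+28,x0:x0+28];w=np.clip((c[...,1]-c[...,0])/(c.max(2)+20)-.3,0,None)
    Y,X=np.mgrid[:28,:28];p=np.array([(X*w).sum()/w.sum()+x0,(Y*w).sum()/w.sum()+y0]);out.append(110+20*((p-u[0])@d)/(d@d))
  print(n,np.round(out,2))
# crank angle now: handle inner end & outer end predicted
for a in(.6,.7,.75,.8): print(a,[proj("scene",M@[.06*np.sin(a),y,.085+.06*np.cos(a)]+O)[0].round(1) for y in(.1125,.0635)])
cv2.imwrite("pics/w6.png",r.camera("wrist"))
print(proj("wrist",M@[.125,0,.085]+O))
E
```

```text
top [112.91 113.34 114.75 125.38 126.22 126.43 125.95]
scene [112.44 112.   112.75 121.54 122.44 122.66 122.06]
0.6 [array([240.1, 187.7]), array([258.3, 192.7])]
0.7 [array([241.5, 188.1]), array([259.6, 193.2])]
0.75 [array([242.2, 188.5]), array([260.3, 193.5])]
0.8 [array([242.8, 188.8]), array([260.9, 193.8])]
[[410.68822479 319.91099252]]
```

View pics/w6.png

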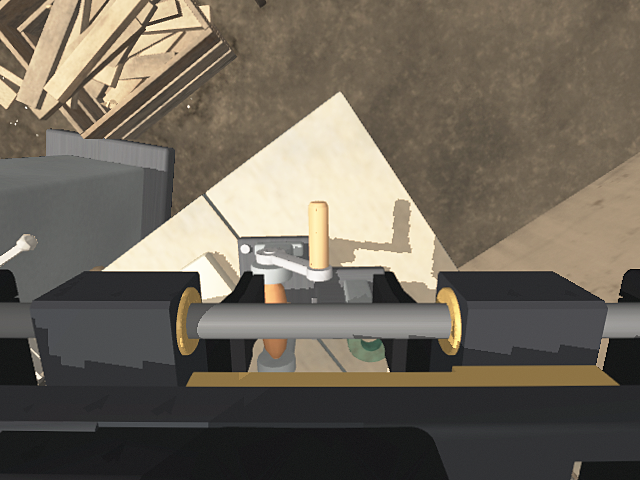

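```bash
python3 - <<'E'
from h import *
for a in(.55,.65,.7,.75,.8): print(a,[proj("wrist",M@[.06*np.sin(a),y,.085+.06*np.cos(a)]+O)[0].round(1) for y in(.1125,.088,.0635)])
im=cv2.imread("pics/w6.png");cv2.imwrite("pics/w6z.png",cv2.resize(im[190:290,220:420],None,fx=4,fy=4))
s=cv2.imread("pics/scene6.png")[180:220,270:350]; o=[cv2.resize(cv2.imread(f"pics/scene{i}.png")[195:235,280:320],(260,260),interpolation=0) for i in(0,4,6)]
cv2.imwrite("pics/t6.png",np.hstack(o))
E
```

```text
0.55 [array([304.8, 206.9]), array([305. , 240.6]), array([305.2, 272.9])]
0.65 [array([311.9, 206.1]), array([312. , 239.4]), array([312. , 271.3])]
0.7 [array([315.3, 205.6]), array([315.2, 238.8]), array([315.2, 270.5])]
0.75 [array([318.4, 205.2]), array([318.3, 238.1]), array([318.2, 269.6])]
0.8 [array([321.4, 204.7]), array([321.2, 237.4]), array([321. , 268.7])]
```

View pics/w6z.png

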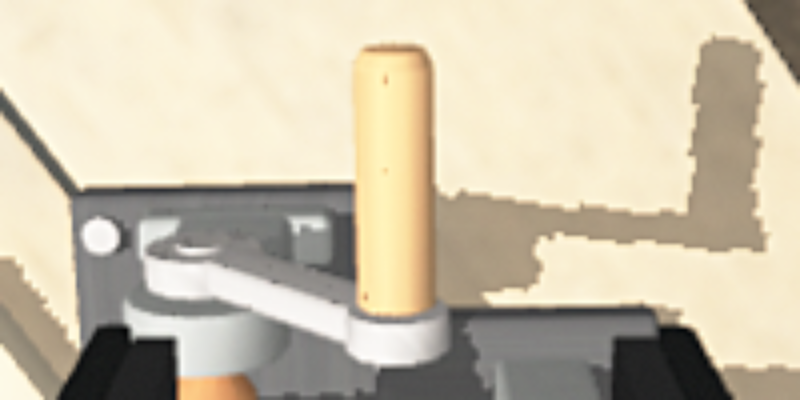

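View pics/t6.png

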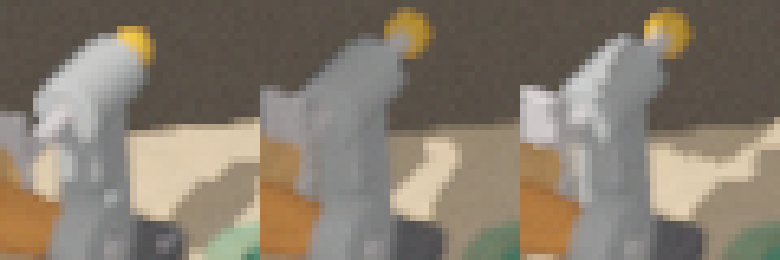

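```bash
python3 -c "
from bench import r
s=r.read_state();print(s['time'],s['ft_force'],abs(s['joint_vel']).max());print(r.close_job())"
```

```text
7.7 [ 0.52758888 -0.55398133 -0.81184224] 0.00521202581136583
the job is handed in; nothing more can be done
None
```

I turned the crank from about -1.03 rad to 0.75 rad, so the cam's nose now holds the plunger pushed back. I then let go, raised the gripper about 0.1 m clear of the handle and handed the job in at 7.7 s. I did not touch the spare centres.

- **Plunger:** the top camera put it about 13 mm back. That reading levelled off between 0.64 and 0.74 rad, so the nose is at or near square to the plunger.
- **Crank after release:** the wrist picture showed the handle still at about 0.75 rad. The force reading was at its no-contact level.
- **Disagreement:** the scene camera gave only about 10 to 11 mm, below the 11.5 mm needed. In that view the tube partly hides the plunger's tip at rest, which would make the reading too small. It too levelled off between 0.64 and 0.74 rad, so I relied on the top camera.
- **Small drop:** both cameras read 0.1 to 0.6 mm less just after release, depending on the camera and how the tip was measured, which is within the noise of the measurement.

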